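# Spin the dish turntable and stop it on its mark

### The arm

A 6-joint arm with a two-finger parallel gripper is mounted at the origin on a cart in front of the work surface, level with it; the furniture and walls round the work are solid. World frame = base frame: x ahead of the robot, y to its left, z up, the work surface at z = 0. Lengths are in mm, angles in rad, forces in N, time in s.
With the tool pointing down it reaches from about 375 to 825 mm from the base axis. Payload 5.5 kg.
Tool frame: the origin (TCP) lies between the finger pads; the fingertips stand 8 mm ahead of it and the grasp point (between the pads) lies 11 mm behind it; z points along the fingers, y is the line along which they close (so a half turn about z gives the same grasp; the last joint's range is limited). The gripper opens to 85 mm and grips with 20 to 120 N. Pads are 22 mm wide; open, the fingers measure 114 mm over their backs; the gripper's body (76 mm by 85 mm) begins 54 mm behind the grasp point. The pads swing forward as they close: fully open they stand 13 mm farther back than shut.
Start: joints at [1.186, 0.314, -0.047, 1.21, 0, 1.571], TCP at [225.221, 556.121, 239.299] pointing down, gripper open.
Joint ranges: [-2.67, 2.67], [-0.69, 1.73], [-1.03, 1.25], [-2.08, 2.16], [-1.42, 1.45], [-3.14, 3.14]. Speed limits (rad/s): [2.39, 2.39, 3.01, 3.14, 3.14, 3.14].

### API

Orientations are given as a 3x3 rotation matrix whose columns are the frame's x, y, z axes.
In Python, from cell import get_state, get_image, finish_job gives the robot as it stands.
- The arm moves only by the tool send_rows, never from a script. Its argument "steps" is a list of rows, each a list of 6 numbers: the shift along the tool's x, y, z each as a share of 100 mm, from -1 to 1, then the turn, a rotation vector about the tool's x, y, z each as a share of 30 degrees, from -1 to 1. A call has 1 to 12 rows; each row is the pose to reach, as a shift and turn from the pose commanded when the call began, along the tool's axes at that moment; what a row does not reach only later rows make up. A row lasts 1/12 s, in which the tool goes at most 41.7 mm and 7.16 degrees, less where a joint would pass 70% of its speed; a pose out of reach is approached as far as the arm can. A call with a number of a shift or a turn outside -1 to 1 is refused whole. A call with a gripper value outside its range is refused whole. "hand" is the closure, from 0 (fully open) to 1 (shut), set as the call begins (left out, the last holds). The fingers move at their own pace and stop on an object; the grip force is fixed at half the most. Time passes only in rows, so rows that repeat a pose let the fingers close. It gives the time, the measured TCP pose, the force, the opening and the grip force at its end, in the units of the state.
- get_state(): the state, without advancing time (a new reading comes with each control period).
- get_image(name): name is "side" or "top"; returns a dict with "color" (400x640x3 uint8, red, green, blue), "depth" (400x640 float32, mm along the optical axis (not along the pixel's ray), 0 where there is no reading), "fx", "fy", "cx", "cy" (pixels), "distortion" ([k1, k2, p1, p2, k3] as OpenCV has them; the pictures are not rectified), "rvec" (rotation vector, rad) and "tvec" (3), from world to camera coordinates, as OpenCV has them. Camera axes: x right, y down, z forward; pixel columns grow to the right and rows downward; lengths in mm; the calibration is good to about 2 mm. A picture is of the moment at which its call begins.
- finish_job(): hands the job in; it is judged then, once.
The state is a dict: "clock": time; "joints": joint angles; "joint_vel": joint speeds; "joint_efforts": joint torques, N m; "tcp_pos": TCP position; "tcp_rot": TCP orientation; "ft_force": force on the tool from outside, world axes, zero at the start; "moment": the same for the moment, N m; "opening": finger opening in mm; "grasp_force": force on a finger pad.
Only numpy, scipy, OpenCV 4.12 (cv2) and the standard library are available. Lean on these libraries where they do the work, as an engineer would, in place of code of your own. Each camera call takes 0.05 s, during which the arm holds its last target. There are 200 camera calls.

### The job

Check the dish turntable's bearing: flick its platter by the black stud, anticlockwise as seen from above, so that it coasts freely for at least one full turn, then, while it is still coasting, brake it with a fingertip just as the red mark comes to the yellow pointer, so that it stops with the mark within a finger's breadth of the pointer. After its first turn touch it only when the mark is close to the pointer; do not pinch or lift anything, leave the turntable standing where it is and do not disturb the things around it. The program finishes while the fingertip is still resting on the platter, holding it still.

Things in the scene. Friction and masses are not known exactly. Their poses are not given: they have to be found in the camera images.
- turntable: the dish turntable: a heavy (3 kg) loose grey round base, 182 mm across, on rubber feet, with a platter turning on top. Origin on the bench under the platter's axis, z up. A grey arm carries a yellow pointer toward the base's own -x side; its post stands 105 to 115 mm from the axis, 20 mm wide, and its top is 60 mm above the bench
- hub (a point): the platter's axis at the height of the platter's upper face, 58 mm above the bench. The platter is an aluminium disc, 170 mm across and 12 mm thick (underside 46 mm above the bench), rigid, about 0.9 kg, on a free vertical bearing. A clear closed petri dish, 90 mm across, is fixed in its middle and rises 15 mm above the upper face, held by three clips out to 50 mm from the axis; the flat rim from 50 to 85 mm from the axis is bare but for the stud
- mark (a point): outer end of the red mark on the platter, at its edge 85 mm from the axis, upper face; the mark is a flat red stripe 13 mm wide and 26 mm long, running inward from here and down over the edge. It turns with the platter
- stud (a point): centre of the black finger stud, which stands upright on the platter 71 mm from the axis, diametrically opposite the red mark; 12 mm thick (15 mm at its foot), 21 mm high; this point is 10 mm above the platter's upper face and the stud's top is 21 mm above that face (79 mm above the bench). It turns with the platter
- pointer (a point): where the tip of the yellow pointer meets the platter's edge, 88 mm from the axis, 60 mm above the bench; fixed to the base. When the mark is aligned it lies 3 mm from here
- platter (a joint): angle of the platter on its base, rad, growing anticlockwise seen from above and counting on through the turns; 0, 2 pi, 4 pi and so on have the red mark at the pointer. It starts between -2.6 and -0.9. Left alone the platter coasts down slowly: its speed falls by half in about 2 to 4 s, each turn costs it about 1 to 1.8 rad/s, and it stops by itself; a fingertip pressing on the rim with a few newtons stops it almost at once
- blue_marker: marker pen with blue cap, 136 mm long, lying on the bench; origin under its middle; to be left alone
- bench_timer: white bench timer, 62 x 66 x 19 mm; origin under its middle; to be left alone
- masking_tape: roll of cream tape lying flat, 65 mm across, 19 mm high; origin under its middle; to be left alone
- blue_block: dark blue block rack, 62 x 62 x 48 mm; origin under its middle; to be left alone
- low_block: low dark blue block rack, 62 x 81 x 26 mm; origin under its middle; to be left alone

How it is judged (in metres and radians):
On the way, in this order (a step that is already met when the one before it is completed fails the run):
1. the platter spins anticlockwise, faster than 1 rad/s, with nothing touching it (velocity of joint platter above 1 rad/s and contact force between each of the fingers, the arm and platter below 0.05 N), for 0.3 s.
2. it still coasts untouched near the end of its first turn, the mark far from the pointer (velocity of joint platter above 0.15 rad/s and value of joint platter above 4 rad and horizontal distance between mark and pointer above 0.1 m and contact force between each of the fingers, the arm and platter below 0.05 N), for 0.05 s.
3. untouched and still coasting, it brings the mark up to the pointer (within about 50 degrees) (velocity of joint platter above 0.1 rad/s and horizontal distance between mark and pointer below 0.075 m and value of joint platter above 5 rad and contact force between each of the fingers, the arm and platter below 0.05 N), for 0.02 s.
4. a fingertip touches the platter and it stands still (contact force between the fingers and platter above 0.3 N and velocity of joint platter between -0.05 and 0.05 rad/s), for 0.1 s.
At the end, for the whole second after the job is handed in: after at least one turn the platter stands still (under 0.05 rad/s) with the red mark's outer end within 24 mm of the pointer's tip (about 16 degrees either way), a fingertip still pressing on the platter (more than 0.3 N), and the base within 20 mm of where it stood, level on the bench (all of step 4 and horizontal distance between mark and pointer below 0.024 m and value of joint platter above 5.9 rad and distance of turntable from where it was at the start of the episode below 0.02 m and angle between turntable's own z axis and vertical below 0.05 rad); the arm keeps its last pose, push and grip.
It fails at once if the turntable base is shoved, lifted or carried (more than 20 mm from where it stood, or tipped) (distance of turntable from where it was at the start of the episode above 0.02 m or angle between turntable's own z axis and vertical above 0.12 rad).
It fails at once if once the platter has run its first turn, it is touched while the red mark is more than about 45 degrees from the pointer (value of joint platter above 5 rad and horizontal distance between mark and pointer above 0.066 m and contact force between any of the fingers, the arm and platter above 0.3 N).
It fails at once if a thing that stands around is moved by more than 20 mm (distance of any of blue_marker, bench_timer, masking_tape, blue_block, low_block from where it was at the start of the episode above 0.02 m).
It also fails if it takes over 42 s, if anything falls off the work surface, if the arm or the gripper's body presses on something with over 40 N, if the wrist force passes 120 N, or if a joint passes its speed limit or range.

## Working session

There is one attempt and no reset: what is moved stays moved. The work goes in short steps, Python scripts to look and compute and a tool call to move; the robot and the scene stay as the last step left them, time stands still between calls to the robot, and variables do not carry over. Pictures are saved under pics/ and viewed, at most 10 in all, crops included, and the job is handed in when it is done.

Besides the shell and the picture viewer there is one more tool, called after ">>>" by a JSON object that holds its "name" and its "arguments", one argument or row to a line. send_rows: Moves the arm, as the interface text tells. Shift numbers are shares of 100 mm and turn numbers shares of 30 degrees, none past 1 either way. Its arguments: {"type":"object","properties":{"steps":{"type":"array","items":{"type":"array","items":{"type":"number"}}},"hand":{"type":"number"}},"required":["steps"]}

```bash
mkdir -p pics; cat > h.py <<'E'
import numpy as np, cv2
from cell import get_state, get_image, finish_job
def cam(d):
    K=np.array([[d['fx'],0,d['cx']],[0,d['fy'],d['cy']],[0,0,1.]]);return K,np.array(d['distortion'],float),cv2.Rodrigues(np.array(d['rvec'],float))[0],np.array(d['tvec'],float).ravel()
def at_z(d,uv,z):
    K,D,R,t=cam(d);p=cv2.undistortPoints(np.array(uv,float).reshape(-1,1,2),K,D).reshape(-1,2)
    r=np.c_[p,np.ones(len(p))]@R; c=-R.T@t
    return c+r*((z-c[2])/r[:,2])[:,None]
def proj(d,P):
    K,D,R,t=cam(d);return cv2.projectPoints(np.array(P,float).reshape(-1,3),R,t,K,D)[0].reshape(-1,2)
def save(d,n): cv2.imwrite('pics/'+n,d['color'][...,::-1])
E
python3 - <<'E'
from h import *
for n in('top','side'):
    d=get_image(n);save(d,n+'1.png');K,D,R,t=cam(d);print(n,-R.T@t,R[2])
s=get_state();print(s['clock'],s['tcp_pos'],s['tcp_rot'],s['ft_force'])
E
```

```text
top [ 383.45854729  250.68679927 1260.46839771] [ 0.17480001 -0.00698373 -0.98457919]
side [ 247.62909822 -536.4771895   775.65317879] [ 0.31458545  0.70031699 -0.64077461]
0.1 [225.03782063 555.63955489 238.51678188] [[-9.26873767e-01  3.75372705e-01 -5.93672437e-04]
 [ 3.75373174e-01  9.26872652e-01 -1.43804919e-03]
 [ 1.04543339e-05 -1.55573877e-03 -9.99998790e-01]] [ 0.67687556  0.61051006 -0.39461237]
```

View pics/top1.png

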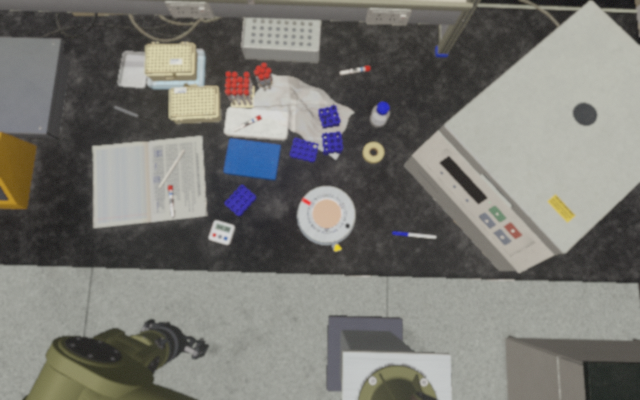

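View pics/side1.png

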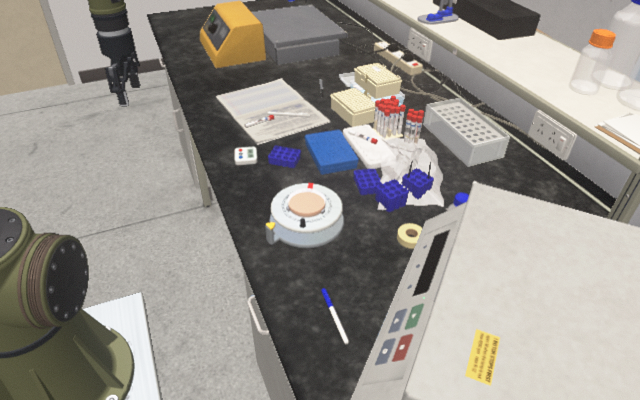

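The top view shows the turntable at about (326,215), the red mark at (307,202), the stud at (347,226) and the yellow pointer at (337,248). The side view agrees.

```bash
python3 - <<'E'
from h import *
d=get_image('top');c=d['color'].astype(int)
r=c[170:265,280:380];R,G,B=r[...,0],r[...,1],r[...,2]
def cen(m,n,z):
    v,u=np.nonzero(m);u=u+280;v=v+170;p=at_z(d,[[u.mean(),v.mean()]],z)[0];print(n,len(u),u.mean(),v.mean(),p);return p
red=cen((R>150)&(G<90)&(B<90),'red',58)
yl=cen((R>150)&(G>120)&(B<80),'yel',60)
# platter rim: bright low-sat
m=((R.min()>-1)&(r.min(-1)>150)).astype(np.uint8)
n,l,st,ce=cv2.connectedComponentsWithStats(m);k=1+st[1:,4].argmax()
ct=max(cv2.findContours((l==k).astype(np.uint8),0,1)[0],key=len)
h=cv2.convexHull(ct).reshape(-1,2)+[280,170]
P=at_z(d,h,58);
from scipy.optimize import least_squares
s=least_squares(lambda x:np.hypot(P[:,0]-x[0],P[:,1]-x[1])-x[2],[450,250,85],loss='soft_l1').x;print('circ',s)
bl=r.max(-1)<70;vv,uu=np.mgrid[170:265,280:380]
print(at_z(d,[[347,226]],75))
bl&=np.hypot(uu-347,vv-226)<6
st=cen(bl,'stud',72)
for n,p in(('red',red),('yel',yl),('stud',st)):
    q=p[:2]-s[:2];print(n,np.hypot(*q),np.degrees(np.arctan2(q[1],q[0])))
save({'color':cv2.resize(d['color'][150:270,200:440],None,fx=3,fy=3,interpolation=2)},'c.png')
for n,u in dict(timer=[222,232],blk=[240,200],tape=[373,152],blk2=[304,150],b3=[332,142],mk1=[393,234],mk2=[436,237]).items():print(n,at_z(d,[u],20)[0])
E
```

```text
red 11 306.0 201.1818181818182 [584.4747959  282.55298275  58.        ]
yel 26 337.34615384615387 247.76923076923077 [448.76468254 186.25365732  60.        ]
circ [547.14712285 221.72756828  84.9572108 ]
[[511.83862964 160.17297337  75.        ]]
stud 0 nan nan [nan nan nan]
red 71.365861738376 58.46316420710202
yel 104.58251727584506 -160.17213765222698
stud nan nan
timer [488.51077625 535.03074302  20.        ]
blk [588.47861093 486.6023744   20.        ]
tape [754.32716715  77.6469822   20.        ]
blk2 [754.04243103 295.34005542  20.        ]
b3 [783.05422034 207.71818751  20.        ]
mk1 [497.39534732  15.39116352  20.        ]
mk2 [ 491.98741863 -115.9072134    20.        ]<stdin>:5: RuntimeWarning: Mean of empty slice.
  ret = ret.dtype.type(ret / rcount)
```

View pics/c.png

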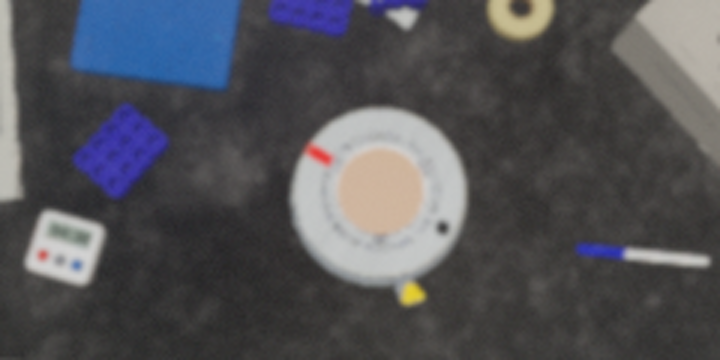

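>>> {"name": "send_rows", "arguments": {
  "steps": [
    [-0.3,-0.2,0,0,0,0],
    [-0.65,-0.45,0,0,0,0],
    [-0.97,-0.67,0,0,0,0],
    [-0.97,-0.67,0,0,0,0],
    [-0.97,-0.67,0,0,0,0]
  ],
  "hand": 1
}}

```text
clock: 0.57
tcp_pos: [290.9, 455.9, 239.3]
tcp_rot: [[-0.926, 0.378, -0.0], [0.378, 0.926, -0.0], [0.0, -0.0, -1.0]]
ft_force: [0.2, 0.7, -0.2]
opening: 25.6
grasp_force: 0.0
```

>>> {"name": "send_rows", "arguments": {
  "steps": [
    [-0.3,-0.2,0,0,0,0],
    [-0.65,-0.45,0,0,0,0],
    [-0.97,-0.67,0,0,0,0],
    [-0.97,-0.67,0,0,0,0],
    [-0.97,-0.67,0,0,0,0]
  ]
}}

```text
clock: 0.98
tcp_pos: [355.3, 358.6, 239.3]
tcp_rot: [[-0.926, 0.378, -0.0], [0.378, 0.926, 0.0], [0.0, 0.0, -1.0]]
ft_force: [-0.5, 1.3, -0.3]
opening: -0.4
grasp_force: 0.0
```

>>> {"name": "send_rows", "arguments": {
  "steps": [
    [-0.3,-0.2,0,0,0,0],
    [-0.65,-0.45,0,0,0,0],
    [-0.97,-0.67,0,0,0,0],
    [-0.97,-0.67,0,0,0,0],
    [-0.97,-0.67,0,0,0,0]
  ]
}}

```text
clock: 1.4
tcp_pos: [420.0, 260.9, 239.2]
tcp_rot: [[-0.926, 0.377, -0.0], [0.377, 0.926, 0.001], [0.001, 0.001, -1.0]]
ft_force: [-0.6, 0.5, 0.9]
opening: -0.2
grasp_force: 0.0
```

>>> {"name": "send_rows", "arguments": {
  "steps": [
    [-0.3,-0.2,0,0,0,0],
    [-0.65,-0.45,0,0,0,0],
    [-0.97,-0.67,0,0,0,0],
    [-0.97,-0.67,0,0,0,0],
    [-0.97,-0.67,0,0,0,0]
  ]
}}

```text
clock: 1.82
tcp_pos: [484.6, 163.1, 239.1]
tcp_rot: [[-0.927, 0.376, -0.001], [0.376, 0.927, 0.001], [0.001, 0.001, -1.0]]
ft_force: [1.3, 0.3, 0.1]
opening: 0.3
grasp_force: 0.0
```

>>> {"name": "send_rows", "arguments": {
  "steps": [
    [0,0,0.2,0,0,0.22],
    [0,0,0.4,0,0,0.43],
    [0,0,0.5,0,0,0.65],
    [0,0,0.5,0,0,0.87],
    [0,0,0.5,0,0,0.87]
  ]
}}

```text
clock: 2.23
tcp_pos: [482.5, 164.7, 188.3]
tcp_rot: [[-0.668, 0.744, -0.002], [0.744, 0.668, 0.0], [0.002, -0.001, -1.0]]
ft_force: [-0.1, 0.3, -0.0]
opening: 0.2
grasp_force: 0.0
```

>>> {"name": "send_rows", "arguments": {
  "steps": [
    [0,0,0,0,0,0.22],
    [0,0,0,0,0,0.43],
    [0,0,0,0,0,0.65],
    [0,0,0,0,0,0.87],
    [0,0,0,0,0,0.87]
  ]
}}

```text
clock: 2.65
tcp_pos: [483.9, 164.2, 189.8]
tcp_rot: [[-0.274, 0.962, 0.0], [0.962, 0.274, 0.001], [0.001, 0.001, -1.0]]
ft_force: [0.2, 0.1, 0.3]
opening: 0.1
grasp_force: 0.0
```

>>> {"name": "send_rows", "arguments": {
  "steps": [
    [0,0,0,0,0,0.22],
    [0,0,0,0,0,0.43],
    [0,0,0,0,0,0.65],
    [0,0,0,0,0,0.87],
    [0,0,0,0,0,0.87]
  ]
}}

```text
clock: 3.07
tcp_pos: [484.0, 163.5, 189.7]
tcp_rot: [[0.175, 0.984, 0.0], [0.984, -0.175, 0.001], [0.001, 0.0, -1.0]]
ft_force: [0.1, 0.1, 0.0]
opening: -0.4
grasp_force: 0.0
```

>>> {"name": "send_rows", "arguments": {
  "steps": [
    [0,0,0.3,0,0,0],
    [0,0,0.65,0,0,0],
    [0,0,0.98,0,0,0],
    [0,0,0.98,0,0,0],
    [0,0,0.98,0,0,0]
  ]
}}

```text
clock: 3.48
tcp_pos: [482.5, 162.3, 90.5]
tcp_rot: [[0.174, 0.985, -0.004], [0.985, -0.174, -0.001], [-0.002, -0.004, -1.0]]
ft_force: [-0.2, 0.0, 0.3]
opening: -0.4
grasp_force: 0.0
```

```bash
python3 - <<'E'
from h import *
a=get_image('side');b=get_image('top')
x=cv2.resize(a['color'][130:270,230:390],None,fx=3,fy=3,interpolation=2);y=cv2.resize(b['color'][160:260,280:380],None,fx=3,fy=4.2,interpolation=2)
save({'color':np.hstack([x,y])},'d.png')
E
```

```text
(no output)
```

View pics/d.png

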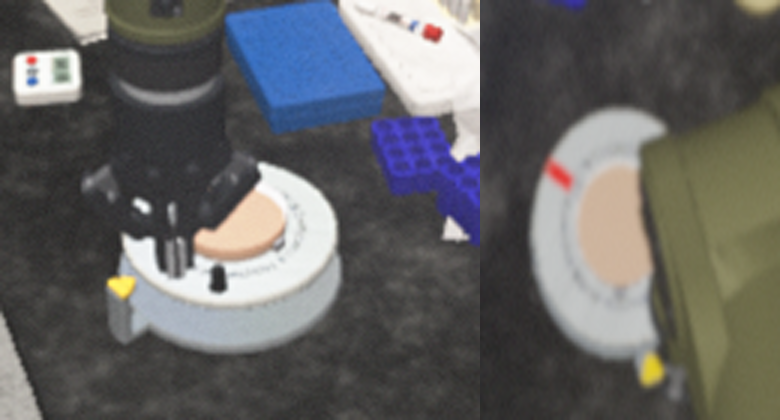

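The finger stands just behind the stud (side crop: finger at 172,250 and stud at 217,278) and clear of the pointer. I'll lower it and flick.

>>> {"name": "send_rows", "arguments": {
  "steps": [
    [0,0,0.1,0,0,0],
    [0,0,0.16,0,0,0],
    [0,0,0.16,0,0,0]
  ]
}}

```text
clock: 3.83
tcp_pos: [484.1, 162.1, 75.0]
tcp_rot: [[0.179, 0.984, -0.0], [0.984, -0.179, -0.0], [-0.0, -0.0, -1.0]]
ft_force: [-0.8, -0.8, 0.4]
opening: -0.0
grasp_force: 0.0
```

```bash
cat > trk.py <<'E'
from h import *
C=np.array([547.1,221.7]);PT=-160.2
def mark(d):
    c=d['color'][165:260,280:375].astype(int);m=(c[...,0]>130)&(c[...,1]<100)&(c[...,2]<100)&(c[...,0]-c[...,1]>60)
    v,u=np.nonzero(m)
    if len(u)<3:return None
    q=at_z(d,[[u.mean()+280,v.mean()+165]],58)[0][:2]-C
    return (np.degrees(np.arctan2(q[1],q[0]))-PT+180)%360-180, np.hypot(*q)
E
python3 - <<'E'
from trk import *
print(mark(get_image('top')),get_state()['tcp_pos'],get_state()['ft_force'])
E
```

```text
(np.float64(-141.3012243510576), np.float64(71.14417004625444)) [484.05287477 162.00974525  75.21036178] [0.75109985 0.72213321 0.16475398]
```

>>> {"name": "send_rows", "arguments": {
  "steps": [
    [0,0.03,0,0,0,0],
    [0,0.07,0,0,0,0],
    [0,0.14,0,0,0,0],
    [0,0.26,0,0,0,0],
    [0,0.43,0,0,0,0],
    [0,0.65,0,0,0,0],
    [0,0.65,-0.05,0,0,0],
    [0,0.65,-0.2,0,0,0],
    [0,0.65,-0.2,0,0,0]
  ]
}}

```text
clock: 4.63
tcp_pos: [550.2, 150.5, 97.4]
tcp_rot: [[0.18, 0.984, 0.003], [0.984, -0.18, 0.001], [0.001, 0.003, -1.0]]
ft_force: [1.2, 0.1, 0.2]
opening: -0.3
grasp_force: 0.0
```

```bash
python3 - <<'E'
from trk import *
for i in range(10):
    t=get_state()['clock'];m=mark(get_image('top'));print(t,None if m is None else np.round(m,1))
print(get_state()['tcp_pos'])
E
```

```text
4.6333 [-33.4  67.3]
4.6833 [-20.7  67.6]
4.7333 [-8.1 66.3]
4.7833 [ 3.8 67.6]
4.8333 [15.5 68.2]
4.8833 [28.4 69.6]
4.9333 [38.7 63.7]
4.9833 [50.6 62. ]
5.0333 None
5.0833 None
[547.86876459 150.38383595  95.01942547]
```

```bash
python3 - <<'E'
from trk import *
for i in range(60):
    t=get_state()['clock'];m=mark(get_image('top'))
    if m: print(round(t,3),np.round(m,1))
    if m and -75<m[0]<0: break
E
```

```text
5.283 [114.4  66.3]
5.333 [122.1  76.1]
5.383 [132.8  76.2]
5.433 [142.1  77.3]
5.483 [152.2  76.1]
5.533 [161.9  76.7]
5.583 [171.   76.9]
5.633 [-179.8   76. ]
5.683 [-170.7   76.1]
5.733 [-161.1   74.5]
5.783 [-152.1   74.7]
5.833 [-143.    73.2]
5.883 [-134.    70.5]
5.933 [-124.8   70. ]
5.983 [-116.2   68.9]
6.033 [-107.3   68.5]
6.083 [-98.5  69.2]
6.133 [-89.6  68. ]
6.183 [-80.9  67.5]
6.233 [-72.4  67.2]
```

```bash
cat > fit.py <<'E'
import numpy as np
from scipy.optimize import least_squares
t=np.array([4.6333,4.6833,4.7333,4.7833,4.8333,5.333,5.383,5.433,5.483,5.533,5.583,5.633,5.683,5.733,5.783,5.833,5.883,5.933,5.983,6.033,6.083,6.133,6.183,6.233])
a=np.array([-33.4,-20.7,-8.1,3.8,15.5,122.1,132.8,142.1,152.2,161.9,171,180.2,189.3,198.9,207.9,217,226,235.2,243.8,252.7,261.5,270.4,279.1,287.6])
r=np.array([67.3,67.6,66.3,67.6,68.2,76.1,76.2,77.3,76.1,76.7,76.9,76,76.1,74.5,74.7,73.2,70.5,70,68.9,68.5,69.2,68,67.5,67.2])
# centre correction (frame: x along pointer direction)
X,Y=r*np.cos(np.radians(a)),r*np.sin(np.radians(a))
c=least_squares(lambda c:np.hypot(X-c[0],Y-c[1])-c[2],[-4,0,72],loss='soft_l1').x;print('c',c)
th=np.unwrap(np.arctan2(Y-c[1],X-c[0])); th[5:]+=0
T=t-t[0]
def mod(p,T):
    th0,w,k,cc=p; k=max(k,1e-4); A=w+cc/k
    return th0+A/k*(1-np.exp(-k*T))-cc/k*T
for cc in (0,.2,.4,.6,.8):
    s=least_squares(lambda p:mod([*p,cc],T)-th,[-.5,4.2,.2]);p=[*s.x,cc]
    g=np.linspace(0,6,6001);m=mod(p,g);w=np.gradient(m,g)
    out=[(round(g[i]+t[0],3),round(w[i],2)) if (i:=np.argmax(m>v)) else None for v in (2*np.pi,4*np.pi)]
    print(cc,np.round(p,3),'rms deg',np.degrees(np.std(s.fun)),out)
E
python3 fit.py
```

```text
c [-4.16867604  3.34353934 71.59452208]
0 [-0.603  4.236  0.227  0.   ] rms deg 0.6902922105200159 [(np.float64(6.661), np.float64(2.68)), (np.float64(10.012), np.float64(1.25))]
0.2 [-0.602  4.224  0.17   0.2  ] rms deg 0.6628124738383021 [(np.float64(6.664), np.float64(2.65)), (np.float64(10.522), np.float64(0.81))]
0.4 [-0.601  4.212  0.113  0.4  ] rms deg 0.6354891783775188 [(np.float64(6.668), np.float64(2.62)), None]
0.6 [-0.6    4.2    0.057  0.6  ] rms deg 0.6083595407783914 [(np.float64(6.671), np.float64(2.59)), None]
0.8 [-0.6    4.189 -0.039  0.8  ] rms deg 0.5814699748672641 [(np.float64(6.675), np.float64(2.55)), None]
```

>>> {"name": "send_rows", "arguments": {
  "steps": [
    [0.03,0,0.1,0,0,0],
    [0.03,0,0.2,0,0,0],
    [0.03,0,0.258,0,0,0],
    [0.03,0,0.285,0,0,0],
    [0.03,0,0.325,0,0,0],
    [0.03,0,0.325,0,0,0],
    [0.03,0,0.325,0,0,0]
  ]
}}

```text
clock: 6.87
tcp_pos: [552.5, 153.6, 66.0]
tcp_rot: [[0.18, 0.984, 0.007], [0.984, -0.18, 0.0], [0.002, 0.007, -1.0]]
ft_force: [0.5, -3.0, 21.5]
opening: -0.3
grasp_force: 10.0
```

```bash
python3 - <<'E'
from trk import *
for i in range(3):
    s=get_state();d=get_image('top');print(s['clock'],mark(d),s['ft_force'],s['tcp_pos'])
a=get_image('side');x=cv2.resize(a['color'][130:270,230:390],None,fx=3,fy=3,interpolation=2);y=cv2.resize(d['color'][165:265,280:360],None,fx=4,fy=4.2,interpolation=2)
save({'color':np.hstack([x,y])},'e.png')
E
```

```text
6.8667 (np.float64(-11.530601939027179), np.float64(68.14963947247963)) [ 0.49115772 -3.04018868 21.52061535] [552.45936286 153.60520229  65.95249042]
6.9167 (np.float64(-11.530601939027179), np.float64(68.14963947247963)) [-0.16299775 -2.29358608 20.10832896] [552.40970494 153.59722281  65.91654084]
6.9667 (np.float64(-11.530601939027179), np.float64(68.14963947247963)) [-0.44665954 -2.80267097 18.71049103] [552.42420126 153.61373791  65.93245737]
```

View pics/e.png

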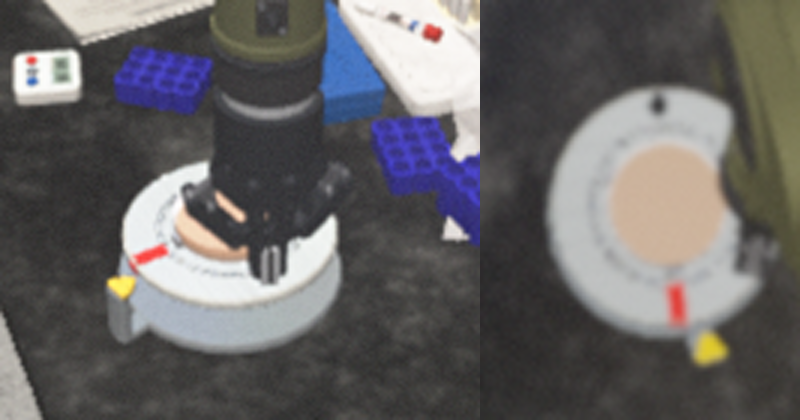

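The platter has stopped with the red mark (680,305) beside the yellow pointer (708,348). That is about 11–12° short, roughly 17 mm, which is inside the 24 mm limit. The fingertip is pressing with about 20 N.

```bash
python3 -c "
from cell import *
print(get_state()['ft_force']);print(finish_job())"
```

```text
[-0.36897797 -2.34367805 19.88727244]
the job is handed in; nothing more can be done
None
```

The platter was flicked anticlockwise by the stud and coasted past its first full turn. I braked it with the red mark about 17 mm from the pointer (limit 24 mm) and handed the job in with the fingertip still pressing at about 20 N; no verdict came back.

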